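# Let the massage ball out of the two-lane rocker dispenser

### The arm

A 6-joint arm with a two-finger parallel gripper is mounted at the origin on the work surface. World frame = base frame: x ahead of the robot, y to its left, z up, the work surface at z = 0. Lengths are in m, angles in rad, forces in N, time in s.
With the tool pointing down it reaches from about 0.35 to 0.775 m from the base axis. Payload 7.3 kg.
Tool frame: the origin (TCP) lies between the finger pads; the fingertips stand 17 mm ahead of it and the grasp point (between the pads) lies 2 mm behind it (robot.tips_ahead is the distance from the TCP to the fingertips, in m); z points along the fingers, y is the line along which they close (so a half turn about z gives the same grasp; the last joint's range is limited). The gripper opens to 92 mm and grips with 3 to 60 N. Pads are 19 mm wide; open, the fingers measure 130 mm over their backs; the gripper's body (75 mm by 190 mm) begins 47 mm behind the grasp point.
Start: joints at [1.027, 0.342, 1.524, -0, 1.275, -0.146], TCP at [0.203, 0.484, 0.244] pointing down, gripper open.
Joint ranges: [-2.53, 2.53], [-0.77, 2.02], [0.04, 2.7], [-1, 4.14], [0.28, 2.66], [-3.11, 3.11]. Speed limits (rad/s): [2.57, 2.57, 3.14, 3.14, 3.14, 3.14].

### API

Orientations are given as a 3x3 rotation matrix whose columns are the frame's x, y, z axes.
In Python, from workcell import telemetry, imaging, robot gives the robot as it stands.
- The arm moves only by the tool servo_tool, never from a script. Its argument "rows" is one flat list of numbers, 6 for each row, row after row: the shift along the world's x, y, z in mm, then the turn, a rotation vector about the world's x, y, z in rad. A call has exactly 5 rows; each row shifts and turns the commanded pose from where the row before left it; what a row does not reach is not made up. A row lasts 1/8 s, in which the tool goes at most 62.5 mm and 10.7 degrees, less where a joint would pass 70% of its speed; a pose out of reach is approached as far as the arm can. A call with a gripper value outside its range is refused whole. "claw" is the opening, from -1 (shut) to 1 (fully open), set as the call begins (left out, the last holds). The fingers move at their own pace and stop on an object; the grip force is fixed at half the most. Time passes only in rows, so rows that do not move let the fingers close, or fill a call up. It gives the time, the measured TCP pose, the force, the opening and the grip force at its end, in the units of the state.
- telemetry.get_state(): the state, without advancing time (a new reading comes with each control period).
- imaging.capture(name): name is "scene" or "top" or "wrist"; returns a dict with "color" (400x640x3 uint8, red, green, blue), "range_z" (400x640 float32, m along the optical axis (not along the pixel's ray), 0 where there is no reading), "fov_y" (degrees; the focal length in pixels is half the picture's height over the tangent of half this angle, whatever the lens; pixels are square), "cx", "cy" (the principal point, pixels), "distortion" ([k1, k2, p1, p2, k3] as OpenCV has them; the pictures are not rectified), "rvec" (rotation vector, rad) and "tvec" (3), from world to camera coordinates, as OpenCV has them. Camera axes: x right, y down, z forward; pixel columns grow to the right and rows downward; lengths in m; the calibration is good to about 2 mm. A picture is of the moment at which its call begins.
- robot.hand_in(): hands the job in; it is judged then, once.
Trained networks look in a picture, given as the dict that the camera call returned (one of the last four; its "shot" number tells which), for a name from the list of things; names that differ only in an ending like _2 or _b are one class to them, and where a whole thing is asked for, a point or a joint stands for the part that bears it (a point fixed in the world has none). Each returns a list of dicts, best first, with "score" (0 to 1); they miss things now and then, are a little off and sometimes report something else, mostly with a low value. They report only what shows in the picture. A call takes as long as a camera call. They do not tell look-alikes from the thing itself.
- imaging.masks_of(picture, thing): "mask" (400x640 bool, what is visible of it) and "box" ([centre column, centre row, width, height] in pixels, round what is visible of it).
- imaging.pinpoint(picture, thing): "point" ([column, row] in pixels: a listed point, or the origin of a listed thing).
The state is a dict: "time": time; "q": joint angles; "dq": joint speeds; "tau": joint torques, N m; "position": TCP position; "ee_rot": TCP orientation; "contact_force": force on the tool from outside, world axes, zero at the start; "torque": the same for the moment, N m; "finger_gap": opening from 0.0 (shut) to 1.0 (fully open); "grip_force": force on a finger pad.
Only numpy, scipy, OpenCV 4.12 (cv2) and the standard library are available. Lean on these libraries where they do the work, as an engineer would, in place of code of your own. Each camera call takes 0.05 s, during which the arm holds its last target. There are 200 camera calls.

### The job

Press down the outer pad of the rocker lever that belongs to the lane holding the round ball, keep it down while the gate is up and the ball rolls to the low end of its lane, then let the lever come all the way back so the gate is shut. Touch only that lever: nothing is to be grasped, the ball and the cylindrical roller must not be touched, the roller stays behind its own closed gate with its lever left alone, and everything else on the board stays as it is.

Things in the scene. Friction and masses are not known exactly. Their poses are not given: they have to be found in the camera images.
- board: dark hardwood board 400 (its x) x 620 (its y) x 22 mm on two bricks, fixed; origin on the table under its centre, board top 87 mm above the table
- rack: fixed plywood dispenser on the board with two parallel lanes sloping down 0.12 rad along its x. Origin: its underside, 87 mm above the table, midway between the lanes, below the gates and pivots. x points down the slope (roughly away from the robot), y left, z up. Lane centres y = +47 (left) and -47 mm (right), 68 mm wide, walls 25 mm high, from x = -95 mm to a 35 mm high end stop at x = 170 mm
- left_gate (a point): point on the left lane's floor below its gate (rack x = 0, 50 mm above the rack's underside); the ball or roller waits with its centre about 31 mm uphill of it
- left_stop (a point): where the ball's centre lies when it rests against the end stop of the left lane (rack x = 142 mm, z = 62 mm)
- left_pivot (a point): the left lever's pivot, axis along rack x, 115 mm from the rack's middle and 128 mm above its underside, between two upright metal cheeks 140 mm high
- right_gate (a point): point on the right lane's floor below its gate (rack x = 0, 50 mm above the rack's underside); the ball or roller waits with its centre about 31 mm uphill of it
- right_stop (a point): where the ball's centre lies when it rests against the end stop of the right lane (rack x = 142 mm, z = 62 mm)
- right_pivot (a point): the right lever's pivot, axis along rack x, 115 mm from the rack's middle and 128 mm above its underside, between two upright metal cheeks 140 mm high
- rocker_left (a joint): seesaw lever of the left lane (rack y > 0), rocking across the rack: inner arm hangs a gate plate 36 mm wide over the lane, outer arm ends in the press pad. 0 = rest, pad up, gate shut (edge 26 mm above the floor); grows as the pad is pressed to a hard stop at 0.6 rad; the ball passes from about 0.5 rad. A spring returns it to 0 when let go; at the pad about 3 N at first, 6 N at the stop
- rocker_right (a joint): the same lever mirrored, for the right lane (rack y < 0): press pad out to the right (-y); same values, stop and spring
- rocker_left_pad (a point): middle of the top face of the left lever's black press pad (40 mm along rack x, 46 mm along the lever, 6 mm thick); moves with the lever. At rest it rises outwards at 0.3 rad, at the stop it falls outwards at 0.3 rad. In the rack frame: y = +200 mm, z = 166 mm at rest; y = +206 mm, z = 111 mm at the stop, so it sinks about 54 mm nearly straight down
- rocker_right_pad (a point): middle of the top face of the right lever's black press pad (40 mm along rack x, 46 mm along the lever, 6 mm thick); moves with the lever. At rest it rises outwards at 0.3 rad, at the stop it falls outwards at 0.3 rad. In the rack frame: y = -200 mm, z = 166 mm at rest; y = -206 mm, z = 111 mm at the stop, so it sinks about 54 mm nearly straight down
- ball: round dark rubber massage ball, 54 mm diameter, about 120 g, loose in one of the two lanes (either one) behind the gate; the body origin is on its skin and turns with it, use point ball_center
- ball_center (a point): centre of the ball
- roller: cork massage roller, a plain cylinder 54 mm diameter and 60 mm long lying across the other lane behind its gate, about 100 g; origin on its skin, turns with it
- roller_center (a point): centre of the roller
- switch_box: white plastic wall-switch box 86 x 86 x 44 mm, fixed to the board on the left beyond the left lever; origin under its centre; bystander
- toggle (a joint): toggle of the switch box, a 28 mm stub on its top; 0 = leaning to the box's -x, 0.7 = other way; stays where left; bystander
- cup: blue acrylic cup, 76 mm wide at the rim, 90 mm tall, empty, on the right beyond the right lever; origin under its centre; bystander
- grip_trainer: chrome V-shaped hand grip trainer lying flat, about 100 x 130 mm, 22 mm high, on the near left; bystander
- collar_clip: black barbell collar clip lying flat, ring 62 mm across with two ears, 22 mm high, on the near right; origin under the ring's centre; bystander
- carabiner: steel carabiner lying flat, 110 x 55 mm, 10 mm thick, at the near right corner; bystander
Not all that is in view belongs to the job. There is more than one size of the ball; the one meant has the size given above.

How it is judged:
On the way, in this order (a step that is already met when the one before it is completed fails the run):
1. the ball's own lever is pressed and its gate lifted, the ball still above the low end (((y of ball_center in the frame of rack above 0 m and value of joint rocker_left above 0.35 rad) or (y of ball_center in the frame of rack below 0 m and value of joint rocker_right above 0.35 rad)) and x of ball_center in the frame of rack below 0.11 m), for 0.05 s.
2. the ball has rolled to the low end of its lane while the lever is still held down (x of ball_center in the frame of rack above 0.12 m and z of ball_center in the frame of rack below 0.08 m and ((y of ball_center in the frame of rack above 0 m and value of joint rocker_left above 0.25 rad) or (y of ball_center in the frame of rack below 0 m and value of joint rocker_right above 0.25 rad))), for 0.1 s.
At the end, for the whole second after the job is handed in: ball at rest in its lane against the low end stop (centre 130 to 155 mm down the rack from the gates), both levers back within 0.06 rad of rest, roller still behind its own gate (centre 15 to 45 mm uphill of it) (x of ball_center in the frame of rack between 0.13 and 0.155 m and z of ball_center in the frame of rack below 0.075 m and y of ball_center in the frame of rack between -0.09 and 0.09 m and linear speed of ball below 0.03 m/s and value of joint each of rocker_left, rocker_right below 0.06 rad and x of roller_center in the frame of rack between -0.045 and -0.015 m and ((y of ball_center in the frame of rack above 0 m and y of roller_center in the frame of rack below 0 m) or (y of ball_center in the frame of rack below 0 m and y of roller_center in the frame of rack above 0 m))); the robot touches nothing.
It fails at once if the robot touches the ball or the roller (contact force between any of the fingers, the arm and ball above 0.3 N or contact force between any of the fingers, the arm and roller above 0.3 N).
It fails at once if the roller's lever is pressed ((y of ball_center in the frame of rack above 0 m and value of joint rocker_right above 0.12 rad) or (y of ball_center in the frame of rack below 0 m and value of joint rocker_left above 0.12 rad)).
It fails at once if the ball or roller is lifted out of its lane (z of any of ball_center, roller_center in the frame of rack above 0.11 m).
It fails at once if a bystander on the board is moved more than 15 mm or tipped (distance of any of cup, grip_trainer, collar_clip, carabiner from where it was at the start of the episode above 0.015 m or angle between any of cup, grip_trainer, collar_clip, carabiner's own z axis and vertical above 0.3 rad).
It fails at once if the switch box's toggle is flicked (velocity of joint toggle above 0.5 rad/s or velocity of joint toggle below -0.5 rad/s).
It also fails if it takes over 32 s, if anything falls off the work surface, if the arm or the gripper's body presses on something with over 40 N, if the wrist force passes 120 N, or if a joint passes its speed limit or range.

## Working session

There is one attempt and no reset: what is moved stays moved. The work goes in short steps, Python scripts to look and compute and a tool call to move; the robot and the scene stay as the last step left them, time stands still between calls to the robot, and variables do not carry over. Pictures are saved under pics/ and viewed, at most 10 in all, crops included, and the job is handed in when it is done.

Besides the shell and the picture viewer there is one more tool, called after "Request:" as name(argument=value, ...), one argument or row to a line, values as JSON. servo_tool: Moves the arm, as the interface text tells. Its arguments: {"type":"object","properties":{"rows":{"type":"array"},"claw":{"type":"number"}},"required":["rows"]}

```bash
mkdir -p pics; cat > h.py <<'E'
import numpy as np, cv2
from workcell import telemetry, imaging, robot
def cam(p):
    f=200/np.tan(np.radians(p['fov_y'])/2)
    return np.array([[f,0,p['cx']],[0,f,p['cy']],[0,0,1.]]), np.array(p['distortion'],float), cv2.Rodrigues(np.array(p['rvec'],float))[0], np.array(p['tvec'],float).ravel()
def world(p,uv,z=None,rz=None):
    K,D,R,t=cam(p); n=cv2.undistortPoints(np.array([[uv]],float),K,D)[0,0]
    d=R.T@np.array([n[0],n[1],1]); o=-R.T@t
    if z is not None: return o+d*(z-o[2])/d[2]
    if rz is None:
        u,v=np.round(uv).astype(int); a=p['range_z'][max(v-2,0):v+3,max(u-2,0):u+3]; a=a[a>0]; rz=np.median(a) if a.size else np.nan
    return o+d*rz
def proj(p,P):
    K,D,R,t=cam(p); return cv2.projectPoints(np.array(P,float).reshape(-1,3),cv2.Rodrigues(R)[0],t,K,D)[0][:,0]
def save(p,n): cv2.imwrite('pics/'+n,p['color'][:,:,::-1])
E
python3 - <<'E'
from h import *
np.set_printoptions(precision=3,suppress=True)
for c in ['scene','top']:
    p=imaging.capture(c); save(p,c+'1.png'); print(c)
    for n in ['rack','ball_center','roller_center','left_pivot','right_pivot','left_gate','right_gate','left_stop','right_stop','rocker_left_pad','rocker_right_pad','switch_box','cup','board']:
        for r in imaging.pinpoint(p,n)[:2]: print(n,round(r['score'],2),np.round(r['point']),world(p,r['point']))
s=telemetry.get_state(); print(s['time'],s['position'],s['ee_rot'])
E
```

```text
scene
rack 0.59 [316. 218.] [ 0.553 -0.043  0.133]
rack 0.49 [224. 203.] [ 0.522 -0.225  0.253]
ball_center 0.64 [334. 163.] [0.456 0.067 0.169]
ball_center 0.64 [334. 370.] [ 0.826 -0.167  0.035]
roller_center 0.8 [330. 180.] [0.521 0.013 0.193]
left_pivot 0.16 [358. 173.] [0.519 0.091 0.177]
right_pivot 0.65 [267. 198.] [ 0.522 -0.137  0.219]
left_gate 0.85 [334. 200.] [0.533 0.02  0.137]
left_gate 0.59 [328. 256.] [ 0.649 -0.07   0.121]
right_gate 0.87 [296. 216.] [ 0.53  -0.078  0.135]
right_gate 0.3 [361. 173.] [0.549 0.076 0.207]
left_stop 0.7 [366. 240.] [0.655 0.022 0.121]
right_stop 0.7 [330. 255.] [ 0.649 -0.065  0.12 ]
rocker_left_pad 0.89 [400. 139.] [0.543 0.184 0.254]
rocker_left_pad 0.67 [329. 254.] [ 0.645 -0.065  0.12 ]
rocker_right_pad 0.8 [224. 201.] [ 0.518 -0.221  0.252]
switch_box 0.84 [409. 224.] [0.674 0.123 0.131]
top
rack 0.82 [317. 220.] [ 0.517 -0.021  0.163]
ball_center 0.8 [338. 232.] [ 0.489 -0.068  0.193]
ball_center 0.73 [225. 314.] [0.299 0.177 0.039]
roller_center 0.59 [297. 225.] [0.498 0.02  0.195]
left_pivot 0.86 [261. 207.] [0.525 0.095 0.22 ]
left_pivot 0.45 [293. 231.] [0.485 0.027 0.189]
right_pivot 0.74 [371. 219.] [ 0.518 -0.132  0.219]
right_pivot 0.74 [237. 254.] [0.438 0.157 0.088]
left_gate 0.73 [307. 153.] [0.681 0.016 0.118]
left_gate 0.6 [295. 215.] [0.519 0.025 0.189]
right_gate 0.69 [339. 219.] [ 0.517 -0.066  0.198]
left_stop 0.83 [310. 153.] [0.681 0.009 0.118]
right_stop 0.98 [345. 156.] [ 0.681 -0.074  0.118]
rocker_left_pad 0.98 [217. 195.] [0.535 0.18  0.253]
rocker_right_pad 0.93 [417. 220.] [ 0.517 -0.219  0.253]
switch_box 0.64 [252. 168.] [0.632 0.138 0.131]
cup 0.83 [403. 187.] [ 0.624 -0.216  0.093]
cup 0.47 [417. 279.] [ 0.413 -0.256  0.088]
board 0.3 [295. 226.] [0.495 0.024 0.194]
1.5 [0.203 0.484 0.244] [[-0.922  0.387  0.   ]
 [ 0.387  0.922  0.   ]
 [-0.     0.    -1.   ]]
```

```bash
python3 - <<'E'
import cv2
a=cv2.imread('pics/top1.png')[110:330,190:460]; cv2.imwrite('pics/top1c.png',cv2.resize(a,None,fx=2.7,fy=2.7,interpolation=cv2.INTER_CUBIC))
E
```

```text
(no output)
```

View pics/top1c.png

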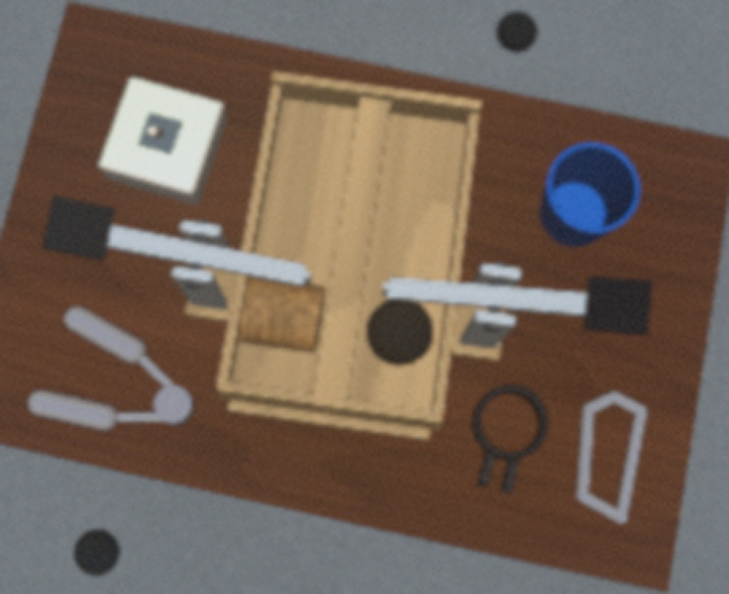

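View pics/scene1.png

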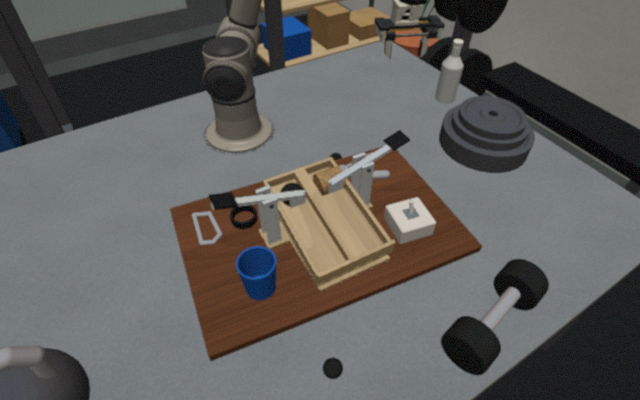

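The ball candidates in the top view are the dark ball in the right lane (338,232), a small dark ball on the table at (225,314) and another at about (381,121). Only the first lies in a lane and matches the description, so the right lever (pad at about (418,222)) is the one to press. The cork roller is in the left lane at (295,227).

```bash
python3 - <<'E'
from h import *
np.set_printoptions(precision=4,suppress=True)
p=imaging.capture('top'); K,D,R,t=cam(p); print('cam',-R.T@t)
def cloud(m):
    v,u=np.nonzero(m); z=p['range_z'][v,u]; k=z>0; u,v,z=u[k],v[k],z[k]
    n=cv2.undistortPoints(np.stack([u,v],1).astype(float)[:,None],K,D)[:,0]
    return (np.c_[n*z[:,None],z]-t)@R, u, v
m=np.ones((400,640),bool); P,u,v=cloud(m); c=p['color'][v,u].astype(int)
for n,cx,cy in [('L',.535,.180),('R',.517,-.219)]:
    k=(abs(P[:,0]-cx)<.05)&(abs(P[:,1]-cy)<.05)&(P[:,2]>.215)
    dark=k&(c.max(1)<70); Q=P[dark]
    r=cv2.minAreaRect((Q[:,:2]*1000).astype(np.float32)); print(n,dark.sum(),Q.mean(0),Q.min(0),Q.max(0),r)
# bright lever arms
for n,s in [('L',1),('R',-1)]:
    k=(abs(P[:,0]-.525)<.08)&(P[:,2]>.195)&(P[:,2]<.27)&(c.min(1)>140)&((P[:,1]+.02)*s>0)
    Q=P[k]; print(n,k.sum(),Q.mean(0),cv2.fitLine((Q[:,:2]*1000).astype(np.float32),cv2.DIST_HUBER,0,.01,.01).ravel())
# ball
k=(abs(P[:,0]-.485)<.05)&(abs(P[:,1]+.07)<.05)&(c.max(1)<60)&(P[:,2]>.14)
print('ball',P[k].mean(0),P[k].min(0),P[k].max(0))
# rack walls top
k=(P[:,2]>.125)&(P[:,2]<.19)&(abs(P[:,1]+.02)<.12)&(P[:,0]<.75)&(P[:,0]>.35)&(c[:,0]>140)&(c[:,2]<c[:,0]-30)
print(cv2.minAreaRect((P[k][:,:2]*1000).astype(np.float32)))
a=p['color'][150:300,270:440]; cv2.imwrite('pics/crop.png',cv2.resize(a[:,:,::-1],None,fx=4,fy=4))
E
```

```text
cam [ 0.3434 -0.0347  1.1535]
L 443 [0.5379 0.1779 0.2531] [0.5176 0.1554 0.2436] [0.5589 0.2006 0.2632] ((538.4613647460938, 177.9573516845703), (43.58541488647461, 39.210235595703125), 86.05467987060547)
R 470 [ 0.5122 -0.2216  0.2535] [ 0.4919 -0.2443  0.2442] [ 0.5343 -0.1984  0.2626] ((513.1134033203125, -221.6723175048828), (44.97439193725586, 40.990814208984375), 86.61531829833984)
L 663 [0.5324 0.0851 0.2194] [  0.065    0.9979 532.2439  83.409 ]
R 660 [ 0.5185 -0.1305  0.2195] [   0.0633    0.998   518.5226 -129.7075]
ball [ 0.4891 -0.0668  0.1884] [ 0.4684 -0.0891  0.174 ] [ 0.5127 -0.044   0.1988]
((565.7847900390625, -20.58843231201172), (189.45388793945312, 278.03253173828125), 85.71916198730469)
```

View pics/crop.png

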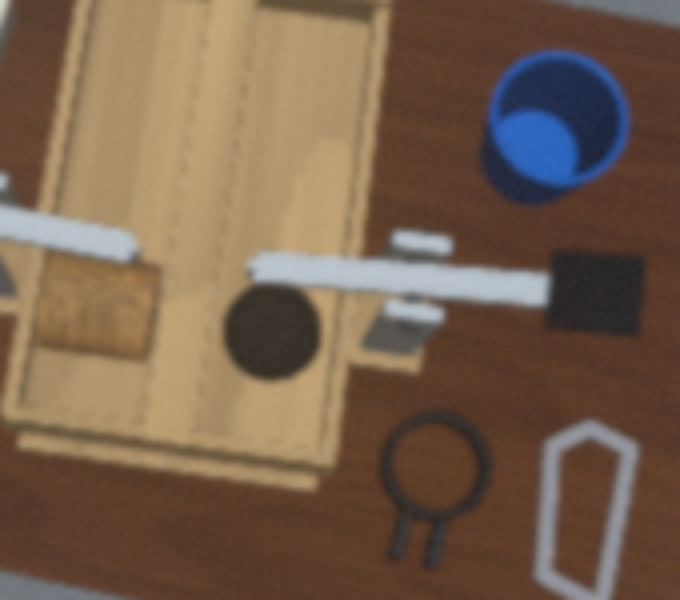

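The crop shows a round dark ball in the right lane at about (271,330), behind the right lever's gate, with the cork roller at (95,310). I'll press the right pad (0.512, -0.222, 0.253).

Request:
servo_tool(
  claw=-1,
  rows=[0, 0, 24, 0, 0, -0.1, 0, 0, 24, 0, 0, -0.1, 0, 0, 24, 0, 0, -0.1, 0, 0, 24, 0, 0, -0.1, 0, 0, 24, 0, 0, -0.1],
)

```text
time: 2.17
position: [0.2033, 0.4839, 0.3646]
ee_rot: [[-0.621, 0.784, 0.0], [0.784, 0.621, 0.0], [-0.0, 0.0, -1.0]]
contact_force: [0.5, -0.2, 0.4]
finger_gap: 0.501
grip_force: 0.0
```

Request:
servo_tool(
  rows=[20, -47, 0, 0, 0, -0.05, 20, -47, 0, 0, 0, -0.05, 20, -47, 0, 0, 0, -0.05, 20, -47, 0, 0, 0, -0.05, 20, -47, 0, 0, 0, -0.05],
)

```text
time: 2.8
position: [0.3037, 0.2475, 0.3639]
ee_rot: [[-0.409, 0.912, 0.001], [0.912, 0.409, 0.0], [-0.0, 0.001, -1.0]]
contact_force: [0.7, 0.9, -0.8]
finger_gap: 0.008
grip_force: 0.0
```

Request:
servo_tool(
  rows=[20, -47, 0, 0, 0, -0.05, 20, -47, 0, 0, 0, -0.05, 20, -47, 0, 0, 0, -0.05, 20, -47, 0, 0, 0, -0.05, 20, -47, 0, 0, 0, -0.05],
)

```text
time: 3.42
position: [0.4037, 0.0124, 0.364]
ee_rot: [[-0.17, 0.985, 0.001], [0.985, 0.17, 0.0], [-0.0, 0.001, -1.0]]
contact_force: [0.6, 1.0, 0.4]
finger_gap: 0.003
grip_force: 0.0
```

Request:
servo_tool(
  rows=[20, -47, 0, 0, 0, -0.05, 20, -47, 0, 0, 0, -0.05, 20, -47, 0, 0, 0, -0.05, 20, -47, 0, 0, 0, -0.05, 20, -47, 0, 0, 0, -0.05],
)

```text
time: 4.05
position: [0.5038, -0.2226, 0.3638]
ee_rot: [[0.079, 0.997, 0.0], [0.997, -0.079, 0.0], [0.0, 0.0, -1.0]]
contact_force: [0.2, 0.9, 0.3]
finger_gap: 0.001
grip_force: 0.0
```

Request:
servo_tool(
  rows=[4, -2, -16, 0, 0, 0, 4, 0, -16, 0, 0, 0, 0, 0, -16, 0, 0, 0, 0, 0, -16, 0, 0, 0, 0, 0, -12, 0, 0, 0],
)

```text
time: 4.68
position: [0.511, -0.2214, 0.2868]
ee_rot: [[0.075, 0.997, -0.001], [0.997, -0.075, 0.001], [0.001, -0.001, -1.0]]
contact_force: [-0.9, 0.6, 0.8]
finger_gap: 0.005
grip_force: 0.0
```

```bash
python3 - <<'E'
from h import *
p=imaging.capture('scene'); s=telemetry.get_state(); print(s['time'],s['position'],s['contact_force'])
a=p['color'][120:290,160:400]; cv2.imwrite('pics/s2.png',cv2.resize(a[:,:,::-1],None,fx=3,fy=3))
E
```

```text
4.725 [ 0.51062977 -0.22138752  0.28541624] [-0.52453692  0.07951283 -1.03492121]
```

View pics/s2.png

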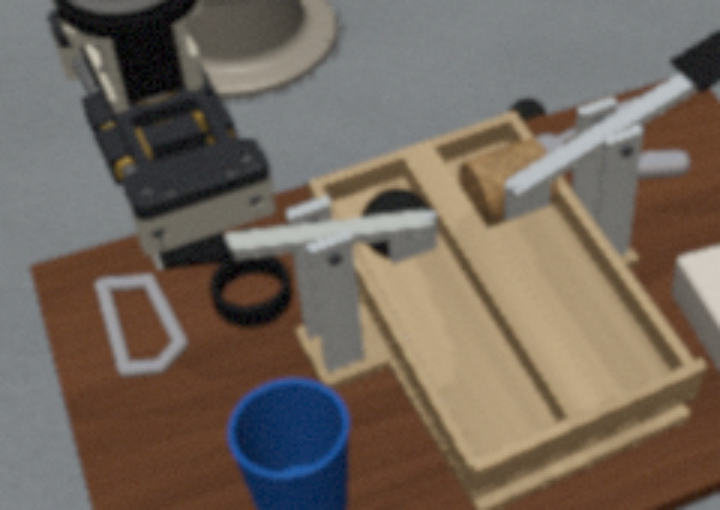

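The fingers stand just above the right pad, at about (195,250) in the crop, with the ball still behind its gate. Pressing now.

Request:
servo_tool(
  rows=[0, -1, -7, 0, 0, 0, 0, -1, -7, 0, 0, 0, 0, -1, -7, 0, 0, 0, 0, -1, -7, 0, 0, 0, 0, 0, -7, 0, 0, 0],
)

```text
time: 5.35
position: [0.5116, -0.2275, 0.2527]
ee_rot: [[0.077, 0.997, 0.001], [0.997, -0.077, -0.001], [-0.001, 0.001, -1.0]]
contact_force: [0.1, -1.5, 4.6]
finger_gap: 0.006
grip_force: 1.9
```

Request:
servo_tool(
  rows=[0, 0, -5, 0, 0, 0, 0, 0, -5, 0, 0, 0, 0, 0, -5, 0, 0, 0, 0, 0, -5, 0, 0, 0, 0, 0, 0, 0, 0, 0],
)

```text
time: 5.98
position: [0.5114, -0.2274, 0.2326]
ee_rot: [[0.077, 0.997, 0.0], [0.997, -0.077, -0.001], [-0.001, 0.0, -1.0]]
contact_force: [0.1, -4.2, 4.2]
finger_gap: 0.009
grip_force: 2.2
```

Request:
servo_tool(
  rows=[0, 0, -4, 0, 0, 0, 0, 0, -4, 0, 0, 0, 0, 0, -2, 0, 0, 0, 0, 0, 0, 0, 0, 0, 0, 0, 0, 0, 0, 0],
)

```text
time: 6.6
position: [0.5115, -0.2269, 0.2231]
ee_rot: [[0.077, 0.997, 0.001], [0.997, -0.077, -0.0], [-0.0, 0.001, -1.0]]
contact_force: [0.3, -3.4, 4.7]
finger_gap: 0.01
grip_force: 3.0
```

```bash
cat > look.py <<'E'
from h import *
import sys
p=imaging.capture('scene'); s=telemetry.get_state(); print(s['time'],s['position'],s['contact_force'])
for n in ['ball_center','rocker_right_pad']:
    for r in imaging.pinpoint(p,n)[:3]: print(n,r['score'],r['point'],world(p,r['point']))
a=p['color'][120:290,160:400]; cv2.imwrite('pics/'+sys.argv[1],cv2.resize(a[:,:,::-1],None,fx=3,fy=3))
E
python3 look.py s3.png
```

```text
6.65 [ 0.51147688 -0.22693336  0.22308111] [-1.16232173 -3.08746766  5.79294069]
ball_center 0.63 [332.4, 366.1] [ 0.8190736  -0.16615753  0.03858675]
ball_center 0.56 [321.6, 236.9] [ 0.63338809 -0.07652955  0.17260766]
ball_center 0.41 [333.6, 162.8] [0.45439236 0.06722092 0.16978312]
```

View pics/s3.png

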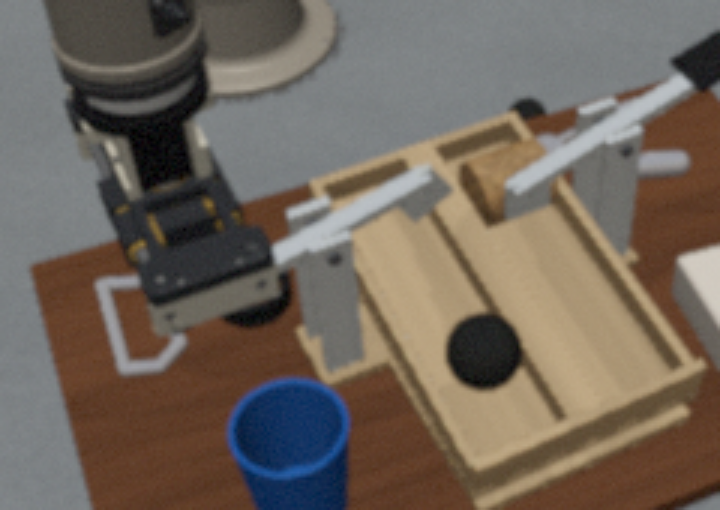

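The ball has passed the gate and is rolling down its lane, now at about (484,350). I'll hold the lever down.

Request:
servo_tool(
  rows=[0, 0, 0, 0, 0, 0, 0, 0, 0, 0, 0, 0, 0, 0, 0, 0, 0, 0, 0, 0, 0, 0, 0, 0, 0, 0, 0, 0, 0, 0],
)

```text
time: 7.38
position: [0.5115, -0.2269, 0.2231]
ee_rot: [[0.077, 0.997, 0.001], [0.997, -0.077, -0.0], [-0.0, 0.001, -1.0]]
contact_force: [-0.8, -2.5, 6.0]
finger_gap: 0.002
grip_force: 3.0
```

Request:
servo_tool(
  rows=[0, 0, 0, 0, 0, 0, 0, 0, 0, 0, 0, 0, 0, 0, 0, 0, 0, 0, 0, 0, 0, 0, 0, 0, 0, 0, 0, 0, 0, 0],
)

```text
time: 8.0
position: [0.5115, -0.2269, 0.2231]
ee_rot: [[0.077, 0.997, 0.001], [0.997, -0.077, -0.0], [-0.0, 0.001, -1.0]]
contact_force: [-1.0, -3.4, 5.0]
finger_gap: 0.007
grip_force: 3.0
```

Request:
servo_tool(
  rows=[0, 0, 0, 0, 0, 0, 0, 0, 0, 0, 0, 0, 0, 0, 0, 0, 0, 0, 0, 0, 0, 0, 0, 0, 0, 0, 0, 0, 0, 0],
)

```text
time: 8.62
position: [0.5115, -0.2269, 0.2231]
ee_rot: [[0.077, 0.997, 0.001], [0.997, -0.077, -0.0], [-0.0, 0.001, -1.0]]
contact_force: [-0.8, -2.8, 4.8]
finger_gap: 0.006
grip_force: 3.0
```

```bash
python3 look.py s4.png
```

```text
8.675 [ 0.51143786 -0.22696074  0.22309311] [-0.63171347 -2.98272928  5.77780299]
ball_center 0.84 [332.3, 254.0] [ 0.67728937 -0.07920284  0.168296  ]
ball_center 0.67 [332.2, 369.8] [ 0.82407146 -0.16974163  0.03630193]
ball_center 0.41 [331.4, 157.7] [0.30507335 0.15974646 0.03681878]
```

View pics/s4.png

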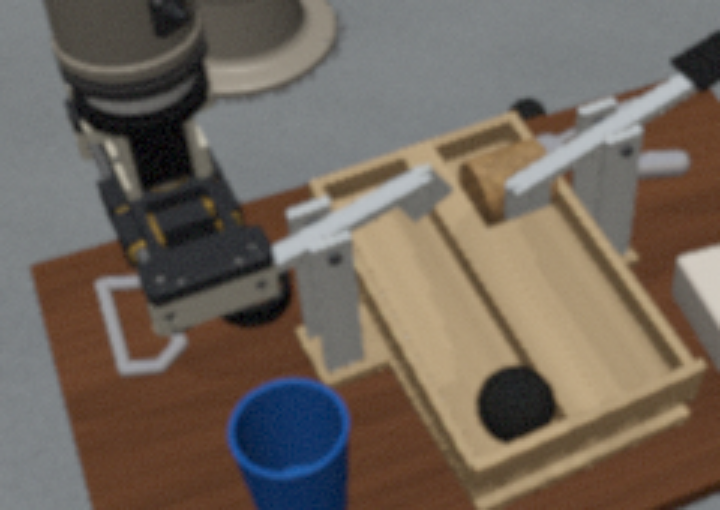

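The ball lies against the end stop at about (516,403), with the lever still down. I'll lift slowly and retreat.

Request:
servo_tool(
  rows=[0, 0, 8, 0, 0, 0, 0, 0, 8, 0, 0, 0, 0, 0, 8, 0, 0, 0, 0, 0, 8, 0, 0, 0, 0, 0, 8, 0, 0, 0],
)

```text
time: 9.4
position: [0.5112, -0.2261, 0.2628]
ee_rot: [[0.076, 0.997, -0.001], [0.997, -0.076, 0.002], [0.002, -0.001, -1.0]]
contact_force: [0.0, 2.4, 2.2]
finger_gap: 0.003
grip_force: 1.2
```

Request:
servo_tool(
  rows=[0, 0, 10, 0, 0, 0, 0, 0, 12, 0, 0, 0, 0, 0, 20, 0, 0, 0, 0, 0, 25, 0, 0, 0, 0, 0, 25, 0, 0, 0],
)

```text
time: 10.02
position: [0.5111, -0.2273, 0.3557]
ee_rot: [[0.077, 0.997, -0.0], [0.997, -0.077, -0.0], [-0.0, -0.0, -1.0]]
contact_force: [0.3, 0.4, 0.1]
finger_gap: 0.005
grip_force: 0.0
```

Request:
servo_tool(
  rows=[0, 0, 10, 0, 0, 0, 0, 0, 0, 0, 0, 0, 0, 0, 0, 0, 0, 0, 0, 0, 0, 0, 0, 0, 0, 0, 0, 0, 0, 0],
)

```text
time: 10.65
position: [0.5113, -0.2269, 0.3642]
ee_rot: [[0.077, 0.997, -0.001], [0.997, -0.077, 0.0], [0.0, -0.001, -1.0]]
contact_force: [-0.1, -0.2, 0.3]
finger_gap: -0.0
grip_force: 0.0
```

```bash
python3 look.py s5.png
```

```text
10.7 [ 0.51129031 -0.22693123  0.36434212] [ 0.10611507 -0.41303523 -0.36951572]
ball_center 0.64 [330.9, 255.5] [ 0.678068   -0.08288046  0.16695431]
ball_center 0.61 [331.3, 368.7] [ 0.82151781 -0.17013539  0.03662009]
ball_center 0.37 [333.4, 161.4] [0.45034216 0.06924465 0.17028273]
rocker_right_pad 0.79 [224.2, 202.3] [ 0.52111741 -0.22317361  0.25213356]
```

View pics/s5.png

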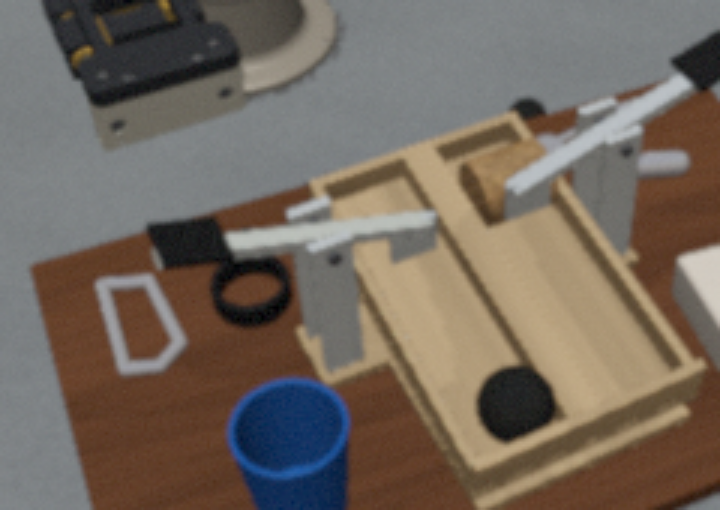

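The right lever is back at rest with its pad at (190,243) and the gate shut. The ball lies at the low end at (516,403), the roller hasn't moved, and the arm is clear.

```bash
python3 -c "
from workcell import robot
print(robot.hand_in())"
```

```text
the job is handed in; nothing more can be done
None
```

I pressed the right lever until the ball rolled to its low end stop, let the lever come fully back so the gate shut, and handed the job in; the hand-in returned no verdict.

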